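# Reseat the tape under the recorder's push-latch lid

### The job

The tape in the second-hand recorder is not fully home. With closed fingertips, press the front edge of the tape lid and let go so that it pops fully open, press the front of the cassette down until it lies flat and home, then push the lid down until it latches shut and stays. Only touch and press, gently: do not lift, tip or shove the recorder, and leave everything else on the table where it is.

Things in the scene. Friction and masses are not known exactly. Their poses are not given: they have to be found in the camera images.
- recorder: Grey tape recorder, loose on rubber feet, 2.2 kg, 190 deep (x) x 320 wide (y) x 62 high. Origin: centre of its underside; x points from the key row to the rear, y to its left, z up. Right half of the top (y < 0): slotted speaker, flat. Left half, centred at y +77: tape well under the lid. The steel keys along the front (x -81, top at 62) are not used.
- lid (a joint): Lid angle, rad, hinged along y at the rear of the well. 0: shut and latched; 1.2: fully open. Push-push latch: shut, press the front edge down 6 mm or more (below -0.065; firm stop at -0.076) and let go: it swings open in about 1.5 s if nothing is in its way. Open, push it down past shut to below -0.065 (spring 1 to 3 N at the front edge; same stop) and let go: it latches at about 0.
- lid_press (a point): Point on the lid's outer face, mid-width, at three dark ribs near the free edge; moves with the lid. 90 mm from the hinge line along the lid and 14 mm above it at right angles; the free edge is 12 mm farther out. The lid is a shallow shell 102 (front to rear) x 134 wide x 14 high, grey with a clear window. Shut, this point is 78 mm above the table.
- lid_hinge (a point): Mid-point of the lid's hinge line, fixed in the recorder at x +47, y +77, z 64 of its frame. The free edge lies towards the recorder's -x when shut; the lid swings up and to the rear.
- tape (a joint): Angle in rad of the cassette about its own rear lower edge (hinged along y at x +34, z 45 of the recorder). 0: flat, fully home. At the start its front edge stands proud at 0.11 to 0.17 (about 7 to 11 mm). It stays where it is left; pressing its front down takes about 2 N, up to the stop at 0.
- tape_front (a point): Point on the cassette's top face, mid-width, 8 mm in from its front edge (56 mm from its hinge); moves with it. The cassette is 64 (front to rear) x 100 wide x 12 thick, black with a paper label, in the well under the lid. Home, it is 57 mm above the table. Before the cassette the well is open for 30 mm to its front wall (top 55 mm above the table, 62 at the keys).
- tape_case: Bystander, loose: clear plastic cassette case, 70 x 109 x 17, lying on the speaker half of the recorder's top (sizes in mm). Origin: centre of its underside. Leave it alone.
- jar: Bystander, loose: green glass jar with steel cap, 60 across, 85 high, standing beside the recorder's lid end (sizes in mm). Origin: centre of its underside. Leave it alone.
- mug: Bystander, loose: white mug, 76 across, 85 high, beside the speaker end (sizes in mm). Origin: centre of its underside. Leave it alone.
- weight: Bystander, loose: brass scale weight with a knob, 44 across, 56 high, beside the speaker end (sizes in mm). Origin: centre of its underside. Leave it alone.
- spoon: Bystander, loose: wooden spoon, 220 long, lying on the table in front of the key row (sizes in mm). Origin: centre of its underside. Leave it alone.
- skillet: Bystander, loose: small dark iron skillet, 170 across with a 130 handle, at the left of the table (sizes in mm). Origin: centre of its underside. Leave it alone.

How it is judged:
By the outcome, as a careful person would: the job done as asked, in the order asked, and still so for the second after the job is handed in, with the robot touching nothing.
It also fails if it takes over 51 s, if anything falls off the work surface, if the arm or the gripper's body presses on something with over 40 N, if the wrist force passes 120 N, or if a joint passes its speed limit or range.

### The arm

A 7-joint arm with a two-finger parallel gripper is mounted at the origin on the work surface. World frame = base frame: x ahead of the robot, y to its left, z up, the work surface at z = 0. Lengths are in m, angles in rad, forces in N, time in s.
With the tool pointing down it reaches from about 0.425 to 0.95 m from the base axis. Payload 4.7 kg.
Tool frame: the origin (TCP) lies between the finger pads; the fingertips stand 25 mm ahead of it and the grasp point (between the pads) lies 6 mm ahead of it; x points along the fingers, z is the direction in which the jaws open and shut, and the axes are right-handed (so a half turn about x gives the same grasp; the last joint's range is limited). The gripper opens to 85 mm and grips with 20 to 120 N. Pads are 22 mm wide; open, the fingers measure 114 mm over their backs; the gripper's body (76 mm by 85 mm) begins 54 mm behind the grasp point. The pads swing forward as they close: fully open they stand 13 mm farther back than shut.
Start: joints at [1.116, 0.469, -0.049, 1.532, 0.024, 1.141, -0.082], TCP at [0.279, -0.615, 0.256] pointing down, gripper open.
Joint ranges: [-2.59, 2.59], [-0.33, 1.99], [-1.39, 1.29], [0.1, 2.45], [-1.04, 4.18], [0.21, 1.99], [-2.66, 2.66]. Speed limits (rad/s): [2.57, 2.57, 3.14, 3.14, 3.14, 3.14, 3.14].

### API

Orientations are given as a 3x3 rotation matrix whose columns are the frame's x, y, z axes.
In Python, from rig import * gives the robot as it stands. Calls block until the motion is done:
- movep(position, orientation): joint-space move of the TCP to a pose.
- move_l(position, attitude=None, feed=0.15, until_force=None): straight line of the TCP; attitude=None keeps the orientation; feed is the mean speed in m/s. With until_force (N) it stops when the force on the tool has changed by that much, and returns True; else False.
- move_joints(angles): joint-space move.
- command_gripper(opening, newtons=None): finger opening in m; newtons is the grip in N (None keeps the last); returns when the fingers have stopped.
- sleep(seconds).
- inverse_kinematics(position, orientation): joint angles nearest the present ones, or None.
- sense(): the state.
- camera(name): name is "scene" or "top" or "wrist"; returns (picture, depth): 384x512x3 uint8, red, green, blue; 384x512 float32, m along the optical axis (not along the pixel's ray), 0 where there is no reading.
- camera_params(name): a dict with "K" (3x3 intrinsics, pixels), "dist" ([k1, k2, p1, p2, k3] as OpenCV has them; the pictures are not rectified), "position" and "rotation" of the camera in the world; the wrist camera has in their place "tool_from_camera" (4x4, takes a point from camera to tool coordinates, whose origin is the TCP and whose axes are the tool frame's). Camera axes: x right, y down, z forward; pixel columns grow to the right and rows downward; lengths in m; the calibration is good to about 2 mm. A picture is of the moment at which its call begins: read the wrist's pose just before it. camera_params takes no time and is no camera call.
A pose or a line that the arm cannot do raises Unreachable and nothing moves.
- finish_job(): hands the job in, once; it reports no verdict.
The state is a dict: "time_s": time; "joint_pos": joint angles; "qd": joint speeds; "joint_efforts": joint torques, N m; "position": TCP position; "tcp_rot": TCP orientation; "wrist_force": force on the tool from outside, world axes, zero at the start; "ft_torque": the same for the moment, N m; "finger_gap": finger opening in m.
Only numpy, scipy, OpenCV 4.12 (cv2) and the standard library are available. Lean on these libraries where they do the work, as an engineer would, in place of code of your own. Each camera call takes 0.05 s, during which the arm holds its last target.

## Working session

There is one attempt and no reset: what is moved stays moved. The work goes in short steps, each a Python script; the robot and the scene stay as the last script left them, time stands still between calls to the robot, and variables do not carry over. Pictures are saved under pics/ and viewed, and the job is handed in when it is done.

```bash
mkdir -p pics; ls; python3 - <<'E'
from rig import *
import cv2,numpy as np
for n in ["scene","top","wrist"]:
    p,d=camera(n); cv2.imwrite(f"pics/{n}0.png",p[:,:,::-1]); np.save(f"pics/{n}0.npy",d)
    c=camera_params(n); print(n,{k:np.round(v,4).tolist() for k,v in c.items()})
s=sense(); print({k:np.round(v,3).tolist() for k,v in s.items()})
E
```

```text
pics
scene {'K': [[409.4103, 0.0, 256.935], [0.0, 409.4103, 192.2621], [0.0, 0.0, 1.0]], 'dist': [-0.0627, 0.0, 0.0, 0.0, 0.0], 'position': [1.0734, -0.3037, 0.9693], 'rotation': [[0.6195, 0.6515, -0.438], [0.785, -0.5076, 0.3552], [0.0091, -0.5639, -0.8258]]}
top {'K': [[431.5709, 0.0, 252.4317], [0.0, 431.5709, 191.794], [0.0, 0.0, 1.0]], 'dist': [-0.0115, 0.0, 0.0, 0.0, 0.0], 'position': [0.4517, 0.0844, 1.1874], 'rotation': [[0.011, -0.9942, 0.1072], [-0.9999, -0.0103, 0.0069], [-0.0058, -0.1072, -0.9942]]}
wrist {'K': [[270.1551, 0.0, 255.2735], [0.0, 270.1551, 192.7913], [0.0, 0.0, 1.0]], 'dist': [-0.0476, 0.0, 0.0, 0.0, 0.0], 'tool_from_camera': [[-0.0001, -0.2941, 0.9558, -0.1167], [0.0014, -0.9558, -0.2941, 0.0747], [1.0, 0.0013, 0.0005, 0.0005], [0.0, 0.0, 0.0, 1.0]]}
{'time_s': 0.15, 'joint_pos': [1.116, 0.469, -0.049, 1.533, 0.024, 1.141, -0.082], 'qd': [-0.0, 0.002, 0.001, -0.004, -0.001, -0.001, 0.0], 'joint_efforts': [0.001, -51.077, -0.047, -23.798, 0.011, 0.005, 0.0], 'position': [0.279, -0.614, 0.256], 'tcp_rot': [[-0.001, 0.911, 0.413], [0.001, 0.413, -0.911], [-1.0, -0.0, -0.001]], 'wrist_force': [0.073, 0.773, -0.308], 'ft_torque': [-0.055, 0.014, -0.005], 'finger_gap': 0.086}
```

View pics/top0.png

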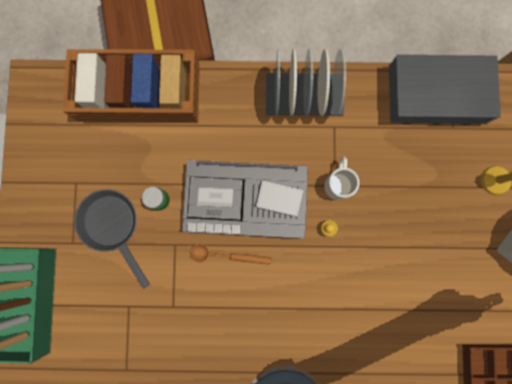

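View pics/scene0.png

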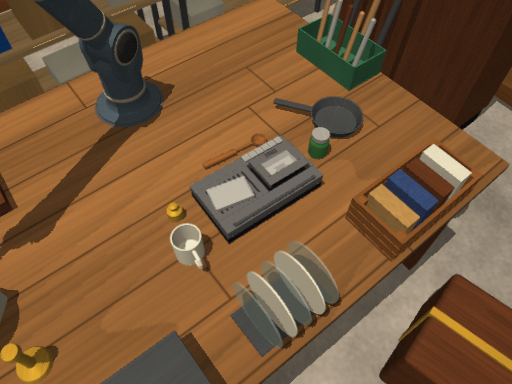

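The top view shows the recorder with corners near (187,161), (307,166), (305,239) and (182,235). The keys face the robot, and the lid is at the left with its white label near (215,197). The jar is at (155,198), the spoon is in front and the tape case is on the speaker. I'll enlarge this area and deproject it.

```bash
cat > h.py <<'E'
from rig import *
import cv2,numpy as np
def ray(n,uv,pose=None):
    c=camera_params(n); uv=np.array(uv,float).reshape(-1,1,2)
    q=cv2.undistortPoints(uv,np.array(c["K"]),np.array(c["dist"])).reshape(-1,2)
    d=np.c_[q,np.ones(len(q))]
    if n=="wrist":
        T=np.array(c["tool_from_camera"]); R=pose[1]@T[:3,:3]; p=pose[0]+pose[1]@T[:3,3]
    else: R=np.array(c["rotation"]); p=np.array(c["position"])
    return p,d@R.T
def onplane(n,uv,z,pose=None):
    p,d=ray(n,uv,pose); return p+d*((z-p[2])/d[:,2])[:,None]
def bydepth(n,uv,D,pose=None):
    p,d=ray(n,uv,pose); return p+d*D[:,None]
E
python3 - <<'E'
from h import *
im=cv2.imread("pics/top0.png"); c=im[145:255,130:350]; cv2.imwrite("pics/topc.png",cv2.resize(c,None,fx=3.6,fy=3.6,interpolation=cv2.INTER_CUBIC))
D=np.load("pics/top0.npy")
v,u=np.mgrid[150:250,140:350]; uv=np.c_[u.ravel(),v.ravel()]
P=bydepth("top",uv,D[150:250,140:350].ravel()).reshape(100,210,3)
m=(P[...,2]>0.052)&(P[...,2]<0.1)
# height map image
z=np.clip(P[...,2]/0.1,0,1)*255
cv2.imwrite("pics/topz.png",cv2.resize(cv2.applyColorMap(z.astype(np.uint8),cv2.COLORMAP_JET),None,fx=3.6,fy=3.6,interpolation=cv2.INTER_NEAREST))
n,l,st,ce=cv2.connectedComponentsWithStats(m.astype(np.uint8))
for i in range(1,n):
    if st[i,4]>30: print(st[i],ce[i]+[140,150])
k=1+np.argmax(st[1:,4]); Q=P[l==k]
r=cv2.minAreaRect(Q[:,:2].astype(np.float32)); print(r,np.median(Q[:,2])); print(cv2.boxPoints(r))
E
```

```text
[188   6  22  42 221] [338.3438914  178.71040724]
[  43   10  125   78 8326] [245.6603411  197.70766274]
[  2  37  25  22 419] [153.75417661 197.37470167]
[187  74   8   7  36] [330.61111111 227.44444444]
((0.5562797784805298, 0.11222811043262482), (0.3206356465816498, 0.1917714625597), 87.6309585571289) 0.06353662193339382
[[ 0.4538491  -0.04398918]
 [ 0.64545673 -0.05191621]
 [ 0.6587105   0.2684454 ]
 [ 0.46710283  0.27637243]]
```

View pics/topc.png

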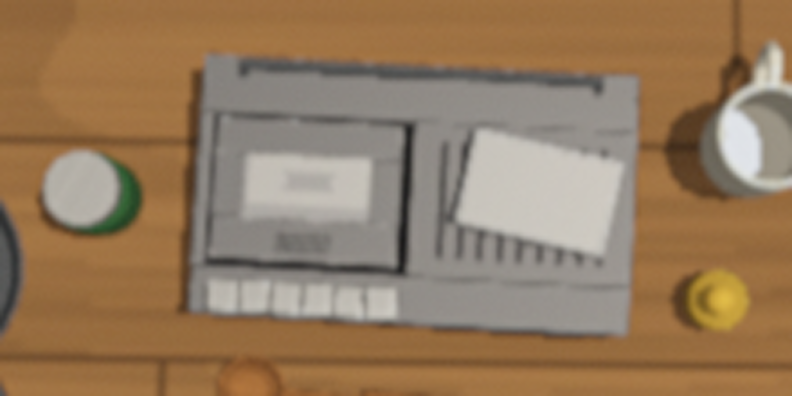

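View pics/topz.png

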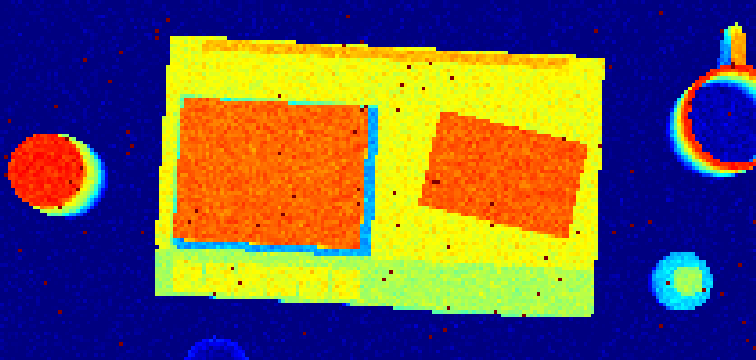

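```bash
cat >> h.py <<'E'
C=np.array([0.5563,0.1122]); X=np.array([.99915,-.0413,0]); Y=np.array([.0413,.99915,0]); Z=np.array([0,0,1.])
def W(x,y,z): # recorder mm -> world
    return np.r_[C,0]+(X*x+Y*y+Z*z)/1000
def L(p): # world -> recorder mm
    q=(np.asarray(p)-np.r_[C,0])*1000; return np.stack([q@X,q@Y,q@Z],-1)
def att(t): # tilt deg: tip points to +x_rec by t, camera on key side
    t=np.radians(t); tx=np.sin(t)*X-np.cos(t)*Z; ty=-np.cos(t)*X-np.sin(t)*Z
    return np.c_[tx,ty,np.cross(tx,ty)]
def tcp(tip,R): return tip-0.025*R[:,0]   # tip centre -> tcp
def corner(pt,R,w=.011): return tcp(pt-w*R[:,1],R) # key-side tip corner at pt
E
python3 - <<'E'
from h import *
im=cv2.imread("pics/top0.png")
print("ribs",L(onplane("top",[[302/3.6+130-.36,242/3.6+145-.36]],.078)).round(1))
for nm,mask_z in [("label",.078)]:
    g=cv2.cvtColor(im,cv2.COLOR_BGR2GRAY)[180:225,190:245]
    n,l,st,ce=cv2.connectedComponentsWithStats((g>170).astype(np.uint8)); k=1+np.argmax(st[1:,4])
    print("label",L(onplane("top",[ce[k]+[190,180]],.062)).round(1),st[k])
# lid region from depth
D=np.load("pics/top0.npy"); v,u=np.mgrid[160:240,180:250]
P=bydepth("top",np.c_[u.ravel(),v.ravel()],D[160:240,180:250].ravel()); q=L(P); m=(q[:,2]>72)&(q[:,2]<85)
print("lid top x,y pct",np.percentile(q[m],[1,50,99],axis=0).round(1))
for t in [0,15,25,35]:
  R=att(t); print(t,*[ (lambda a: None if a is None else np.round(a,2).tolist())(inverse_kinematics(p,R)) for p in [tcp(W(-45,77,100),R),tcp(W(-75,77,150),R),corner(W(-24,77,57),R)]])
  print(inverse_kinematics(corner(W(27,77,150),R),R) is not None)
E
```

```text
ribs [[-41.2  77.9  78. ]]
label [[ 1.4 77.8 62. ]] [  8   8  35  17 527]
lid top x,y pct [[-53.8  11.5  72.7]
 [ -3.3  77.   77.6]
 [ 47.6 142.9  82.5]]
0 [0.32, 0.66, -1.04, 1.92, 0.69, 0.97, 0.48] [0.45, 0.64, -1.25, 1.94, 0.7, 1.09, 0.43] [0.14, 0.64, -0.74, 1.89, 0.58, 0.84, 0.62]
True
15 [0.28, 0.54, -1.0, 2.09, 0.97, 0.76, 0.19] [0.29, 0.38, -0.99, 2.1, 0.75, 0.75, 0.35] [0.34, 0.74, -1.11, 2.05, 1.19, 0.87, 0.07]
True
25 [0.14, 0.45, -0.85, 2.2, 1.23, 0.63, -0.11] [0.25, 0.33, -0.99, 2.21, 1.04, 0.66, 0.04] [-0.45, 0.42, -0.09, 2.2, 1.08, 0.31, -0.01]
True
35 [-0.03, 0.41, -0.71, 2.31, 1.62, 0.63, -0.55] [0.38, 0.47, -1.27, 2.31, 1.48, 0.86, -0.39] [0.07, 0.56, -0.8, 2.27, 1.76, 0.73, -0.6]
True
```

```bash
python3 - <<'E'
from h import *
command_gripper(0.0,20)
R=att(15); movep(corner(W(-46,77,170),R),R)
print(sense()["time_s"])
move_l(corner(W(-46,77,92),R),feed=.15)
s=sense(); print(s["time_s"],s["finger_gap"],s["wrist_force"].round(2) if hasattr(s["wrist_force"],"round") else s["wrist_force"])
T=np.array(s["tcp_rot"]); p=np.array(s["position"]); print(L(p+.025*T[:,0]+.011*T[:,1]).round(1))
for n in ["wrist","top"]:
    im,d=camera(n); cv2.imwrite(f"pics/{n}1.png",im[:,:,::-1])
E
```

```text
3.875
4.5417 -0.00022278884551035988 [-0.45  0.26  0.08]
[-45.6  77.5  92.5]
```

View pics/wrist1.png

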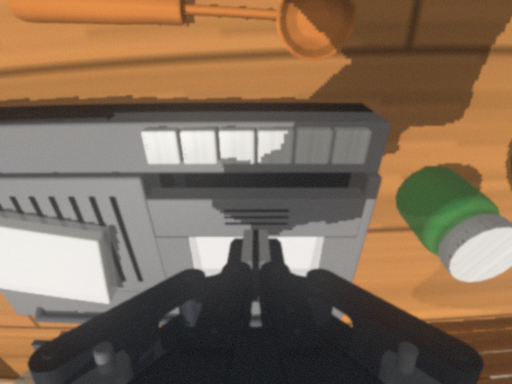

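The fingertips, at about (256,235), are centred on the ribs at (256,216) and hover above them. Next I press the lid.

```bash
cat >> h.py <<'E'
def tip(w=.011):
    s=sense(); T=np.array(s["tcp_rot"]); p=np.array(s["position"]); return L(p+.025*T[:,0]+w*T[:,1]).round(1),np.round(s["wrist_force"],2),round(s["time_s"],2)
E
python3 - <<'E'
from h import *
R=att(15)
print(move_l(corner(W(-46,77,70),R),feed=.03,until_force=1.0),*tip())
print(move_l(corner(W(-46,77,66),R),feed=.015,until_force=12),*tip())
E
```

```text
True [-46.3  76.7  75.9] [-0.14 -0.51  1.82] 5.18
True [-46.8  76.8  70.3] [-1.92 -0.42  3.19] 5.67
```

```bash
python3 - <<'E'
from h import *
R=att(15)
print(*tip())
move_l(corner(W(-62,77,88),R),feed=.1); print(*tip())
move_l(corner(W(-75,77,140),R),feed=.15); 
sleep(.8); print(*tip())
for n in ["wrist","top","scene"]:
    im,d=camera(n); cv2.imwrite(f"pics/{n}2.png",im[:,:,::-1]); np.save(f"pics/{n}2.npy",d)
E
```

```text
[-46.8  76.8  70.3] [-1.92 -0.42  3.19] 5.67
[-62.7  77.2  88.1] [-2.91  0.46  2.31] 6.06
[-75.  77. 140.] [-0.27 -0.03 -0.51] 7.37
```

View pics/wrist2.png

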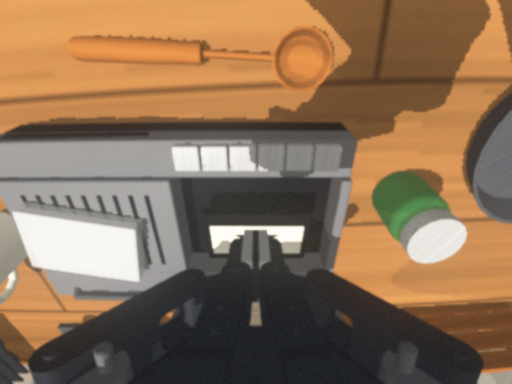

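View pics/scene2.png

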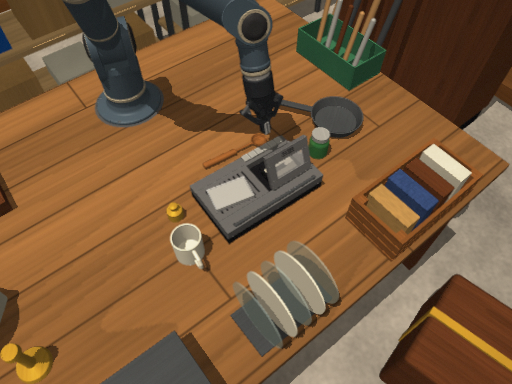

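The scene view shows the lid standing open near (288,160). The wrist view shows the open well and the cassette label near (256,238). I'll check the lid angle and recorder pose from depth.

```bash
cat >> h.py <<'E'
def cloud(n,d,box):
    u0,u1,v0,v1=box; v,u=np.mgrid[v0:v1,u0:u1]; dd=d[v0:v1,u0:u1].ravel()
    q=L(bydepth(n,np.c_[u.ravel(),v.ravel()],dd)); return q[dd>0]
def lidangle(n,d,box=(185,330,100,240)):
    q=cloud(n,d,box); m=(q[:,2]>95)&(q[:,2]<175)&(abs(q[:,1]-77)<64)&(q[:,0]>-30)&(q[:,0]<110); q=q[m]
    if len(q)<30: return len(q)
    return len(q),np.percentile(q[:,2],98).round(1),np.polyfit(q[:,2],q[:,0],1).round(3)
def recpose(d):
    v,u=np.mgrid[150:250,140:350]; P=bydepth("top",np.c_[u.ravel(),v.ravel()],d[150:250,140:350].ravel())
    q=L(P); m=(q[:,2]>50)&(q[:,2]<68)&(abs(q[:,0])<105)&(abs(q[:,1])<175)
    return cv2.minAreaRect(q[m][:,:2].astype(np.float32))
E
python3 - <<'E'
from h import *
sleep(.3)
im,d=camera("scene"); print(lidangle("scene",d))
im,d=camera("top"); cv2.imwrite("pics/top3.png",cv2.resize(im[145:255,130:350,::-1],None,fx=3.6,fy=3.6)); print(recpose(d)); np.save("pics/top3.npy",d)
q=cloud("top",d,(180,250,160,240)); m=(abs(q[:,1]-77)<40)&(q[:,0]>-35)&(q[:,0]<0)&(q[:,2]<100)
print(np.polyfit(q[m][:,0],q[m][:,2],1),len(q[m]))
for t in [15,20,25]:
  R=att(t); print(t,[inverse_kinematics(corner(W(-24,77,z),R),R) is not None for z in (57,70,110)])
E
```

```text
(1116, np.float64(164.9), array([-0.433, 91.505]))
((-0.24886322021484375, -0.1648406982421875), (192.87225341796875, 321.057373046875), 0.12973958253860474)
[ 0.86393035 72.23436047] 429
15 [True, True, True]
20 [True, True, True]
25 [True, True, True]
```

View pics/top3.png

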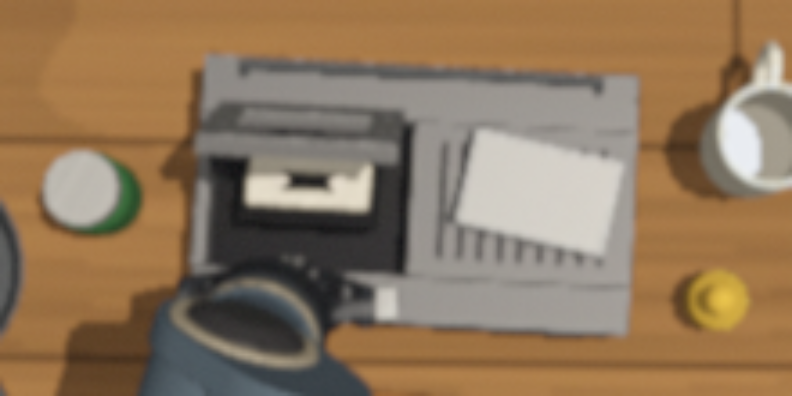

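The lid is at about 1.2 rad, its top is at 165 mm as expected, and the recorder hasn't moved. Now I press the tape.

```bash
python3 - <<'E'
from h import *
R=att(20)
move_l(corner(W(-60,77,125),R),R,feed=.15)
move_l(corner(W(-25,77,80),R),feed=.12); sleep(.1); print(*tip())
print(move_l(corner(W(-25,77,58),R),feed=.03,until_force=1.2),*tip())
print(move_l(corner(W(-25,77,52),R),feed=.015,until_force=9),*tip())
sleep(.15); print(*tip())
move_l(corner(W(-30,77,80),R),feed=.1)
move_l(corner(W(-85,77,150),R),feed=.2)
print(*tip())
im,d=camera("top"); cv2.imwrite("pics/top4.png",cv2.resize(im[145:255,130:350,::-1],None,fx=3.6,fy=3.6)); np.save("pics/top4.npy",d)
print(recpose(d))
for f in (3,4):
  q=cloud("top",np.load(f"pics/top{f}.npy"),(180,250,160,240)); m=(abs(q[:,1]-77)<38)&(q[:,0]>-24)&(q[:,0]<-4)&(q[:,2]<90)
  print(f,np.polyfit(q[m][:,0],q[m][:,2],1).round(3),len(q[m]),np.median(q[m][:,2]))
im,d=camera("scene");print(lidangle("scene",d)); cv2.imwrite("pics/scene4.png",cv2.resize(im[100:260,170:350,::-1],None,fx=3.6,fy=3.6))
im,d=camera("wrist"); cv2.imwrite("pics/wrist4.png",im[:,:,::-1])
E
```

```text
[-25.1  77.5  80.8] [-0.27 -0.71  0.  ] 8.93
True [-25.6  76.7  62.4] [-0.69  0.14  0.71] 9.49
True [-25.8  76.9  53.7] [-1.89 -0.68  5.02] 10.1
[-25.8  76.9  53.8] [-1.28 -0.76  4.5 ] 10.25
[-84.7  76.1 149.4] [-0.28 -0.36 -0.32] 11.26
((-0.2762451171875, -0.36138916015625), (319.866943359375, 192.1354522705078), 89.88111877441406)
3 [-0.118 62.233] 221 63.94611660082305
4 [1.5000e-02 5.6454e+01] 219 56.33018349215835
(1117, np.float64(164.9), array([-0.435, 91.764]))
```

View pics/top4.png

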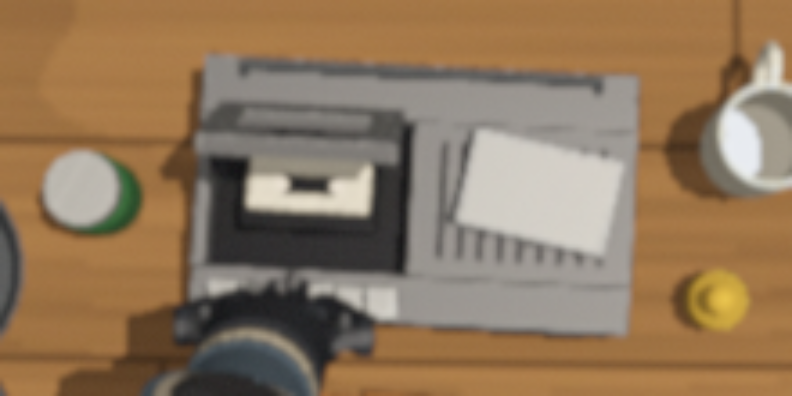

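View pics/wrist4.png

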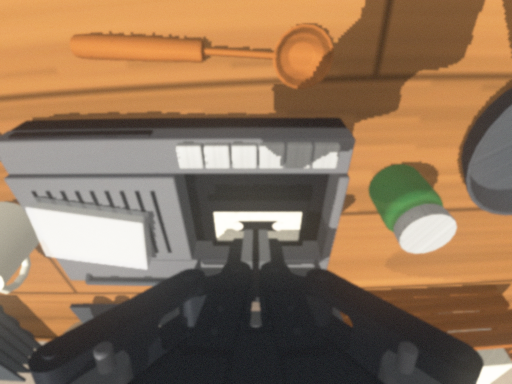

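The tape is now flat: its slope went from −0.12 to about 0, and its height from 64 to 56 mm (57 is home). Next I close the lid from behind, along its arc.

```bash
python3 - <<'E'
from h import *
R=att(0)
def P(th,r=92): return W(47-r*np.cos(th)+14*np.sin(th),77,64+r*np.sin(th)+14*np.cos(th))
print([inverse_kinematics(corner(P(th),att(t)),att(t)) is not None for th,t in [(1.2,0),(.8,0),(.4,0),(.2,15),(0,15)]])
move_l(corner(W(-70,77,235),R),R,feed=.2)
move_l(corner(W(50,77,230),R),feed=.25)
move_l(corner(W(50,77,152),R),feed=.2)
print(*tip())
for th in [1.15,1.0,.85]:
    move_l(corner(P(th),R),feed=.1); print(th,*tip())
im,d=camera("scene"); cv2.imwrite("pics/scene5.png",cv2.resize(im[60:260,150:350,::-1],None,fx=3,fy=3))
E
```

```text
[True, True, True, True, True]
[ 49.6  77.6 153. ] [0.44 0.13 0.25] 13.3
1.15 [ 22.9  77.4 155.1] [-0.14 -0.31  1.35] 13.72
1.0 [  9.3  77.  149.1] [0.78 0.45 0.83] 14.02
0.85 [ -3.3  77.  142.2] [-0.33  0.2   1.46] 14.31
```

View pics/scene5.png

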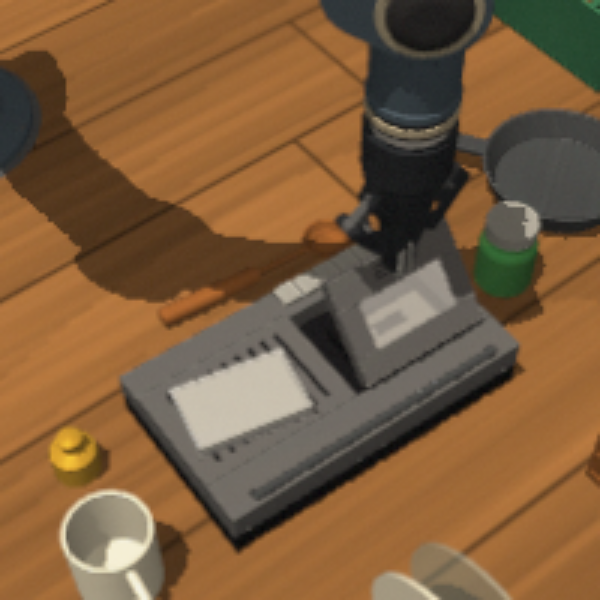

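The lid is following the fingertips down. They touch its outer face near the free edge, at about (400,265). I'll carry on.

```bash
python3 - <<'E'
from h import *
def P(th,r=92): return W(47-r*np.cos(th)+14*np.sin(th),77,64+r*np.sin(th)+14*np.cos(th))
for th,t in [(.7,0),(.55,0),(.4,4),(.28,9),(.16,15),(.06,15)]:
    move_l(corner(P(th),att(t)),att(t),feed=.08); print(th,*tip())
R=att(15)
print(move_l(corner(W(-46,77,64),R),feed=.02,until_force=12),*tip())
sleep(.1);print(*tip())
E
```

```text
0.7 [-14.7  77.  133.8] [ 0.76 -0.46  0.69] 14.68
0.55 [-24.7  76.9 123.7] [ 0.76 -0.34  1.55] 15.01
0.4 [-32.7  76.9 112.9] [-0.84  0.02  2.44] 15.34
0.28 [-37.7  77.  103.2] [-0.1   0.32  2.3 ] 15.64
0.16 [-41.5  77.   92.8] [-0.79 -0.55  2.04] 15.94
0.06 [-42.8  77.1  83.7] [ 0.76 -0.37  1.22] 16.21
True [-44.9  77.2  69.1] [-3.16 -1.35  9.85] 16.96
[-44.9  77.2  69.2] [-2.83 -1.52  9.01] 17.06
```

```bash
python3 - <<'E'
from h import *
R=att(15)
move_l(corner(W(-46,77,95),R),feed=.06); print(*tip())
move_l(corner(W(-75,77,200),R),feed=.2)
R0=att(0)
movep(np.array([.40,-.25,.30]),R0); sleep(1.0); print(*tip())
im,d=camera("top"); cv2.imwrite("pics/top6.png",cv2.resize(im[145:255,130:350,::-1],None,fx=3.6,fy=3.6)); np.save("pics/top6.npy",d)
print(recpose(d))
def lid(d):
  q=cloud("top",d,(180,250,160,240)); m=(abs(q[:,1]-77)<60)&(abs(q[:,0]+3)<48)&(q[:,2]>66)&(q[:,2]<95)
  return np.polyfit(q[m][:,0],q[m][:,2],1).round(4),np.median(q[m][:,2]).round(2),m.sum()
print(lid(np.load("pics/top0.npy")),lid(d))
im,d=camera("scene"); cv2.imwrite("pics/scene6.png",cv2.resize(im[100:260,150:350,::-1],None,fx=3.6,fy=3.6)); print(lidangle("scene",d))
E
```

```text
[-46.   76.7  95. ] [ 0.93  0.59 -0.09] 17.64
[-152.2 -368.4  275. ] [0.52 0.77 0.09] 21.01
((-0.18979644775390625, -0.105316162109375), (320.5891418457031, 192.0611114501953), 89.78398895263672)
(array([-7.30000e-03,  7.76629e+01]), np.float64(77.69), np.int64(1704)) (array([4.90000e-03, 7.71952e+01]), np.float64(77.12), np.int64(1706))
0
```

View pics/top6.png

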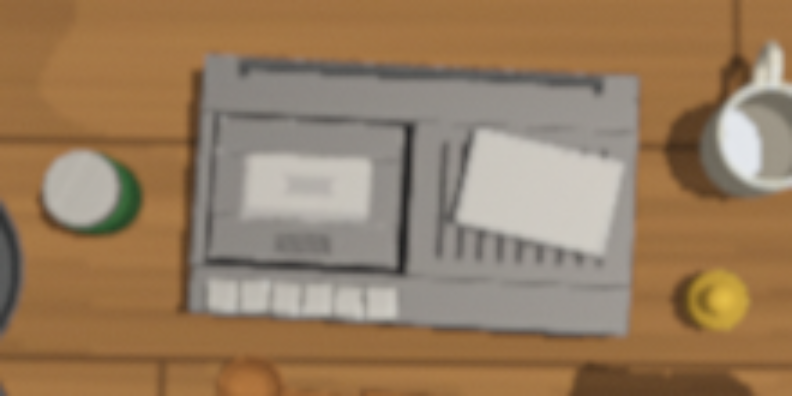

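View pics/scene6.png

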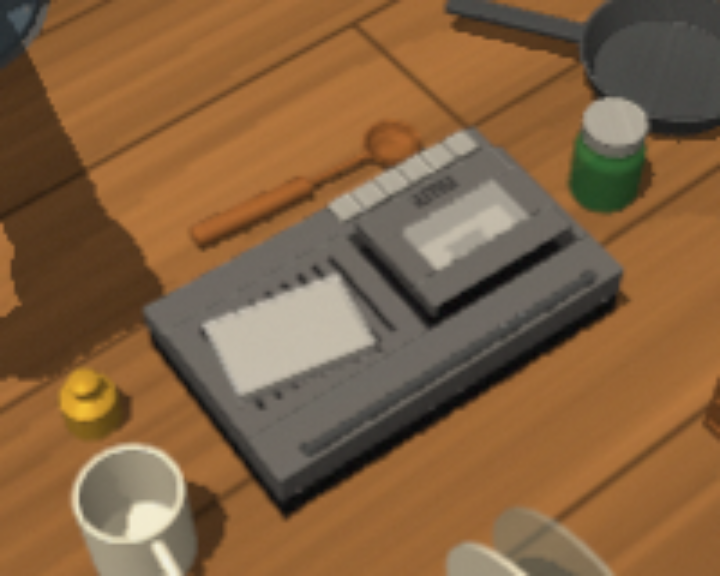

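Both pictures show the lid shut, level at 77 mm, more than 3 s after release. The recorder and the bystanders are where they started. Handing in.

```bash
python3 - <<'E'
from h import *
finish_job(); print(sense()["time_s"])
E
```

```text
the job is handed in; nothing more can be done
the job is handed in; nothing more can be done
```

The tape is home and the lid is latched shut. I handed the job in at about 21 s of the 51 s allowed, with the arm clear of everything.

1. **Lid opened:** I pressed the front edge of the lid to its stop with closed fingertips and let go. It popped fully open: its top was at 165 mm, and a line fit gave about 1.16 rad (nominal 1.2).
2. **Tape pressed home:** I pressed the front of the cassette down to its stop. Its slope went from about 0.12 to 0 (+0.015, within noise), and its height from 64 to 56.3 mm, where home is 57 mm.
3. **Lid closed:** I pushed the lid down along its arc from behind, to its stop, and released it. It stayed shut and level, within 0.01 rad at 77 mm, more than 3 s later.

**Other checks:** The highest wrist force I read was about 10 N. The recorder was within 0.5 mm of its starting place. By eye, the tape case, jar, mug, weight and spoon had not moved. I did not measure them or check the skillet separately.

**Disagreements:** At the tape stop, the fingertip corner I calculated read 53.7 mm instead of 57 mm. I put this down to the fingertip being narrower than I assumed; the depth image and the firm stop both say the tape is home. The shut lid's fitted slope was +0.005, against −0.007 at the start, a difference I put down to depth noise.

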